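Roll a packed column onto the inspection line and take its picture

TASK

Roll the chromatography column with the red ends across the light panel until it lies along the black line, centred on it. Do it gently with the fingertips, pushing the column so that it rolls instead of being slid along; do not pick it up or knock it. When it lies still on the line, press the green capture button fully down, then draw back; leave the blue-ended column and everything else where it is.

Things in the scene. Friction and masses are not known exactly. Their poses are not given: they have to be found in the camera images.
- station: Inspection station, fixed: off-white plate 340 mm (x) by 470 mm (y), 14 mm thick, its flat top carrying a frosted white light panel 280 x 330 mm in the middle. Origin: on the bench under the plate's middle, z up. At its left end (x 0, y 212 mm), in line with the printed line, stands a 170 mm high post with a camera leaning 70 mm inwards. It may be turned by up to 15 degrees.
- line_mid (a point): the middle of the black printed line on the panel's top (14 mm above the bench). The line is 5 mm wide and 310 mm long and runs along this point's y axis (the station's y); x points across it, away from the robot. Fine grey ticks stand along its +x side.
- red_column: Column to roll, about 140 g: glass tube 30 mm thick with a cream bed, a red end fitting of 34 mm diameter, 24 mm long, at each end (150 mm over both), and a 14 mm white nipple beyond each. It rolls on the fittings, and let go while moving runs on about 10 mm. Origin: its middle, on the axis, 17 mm above the panel; y along its length. Starts 62 to 92 mm from the line, on either side, within 4 degrees of parallel.
- blue_column: a second column of the same build and size with blue end fittings, lying on the other side of the line at a like distance; it must stay. Origin and axes as for the red one.
- capture_top (a point): centre of the top of the green capture button (28 mm in diameter, in a dark round housing) on the right side of the station, 36 mm above the bench when up; it is pressed straight down
- capture (a joint): travel of the button: 0 when up, 0.006 m when fully down; it springs back, and takes about 5 N to press down fully
- vial: bystander: small amber vial with blue cap, 22 mm thick, 42 mm high, standing near the panel's left edge, about 140 mm from the line's middle. Origin: centre of its underside
- stop_plug: bystander: dark plastic stop plug, 22 mm thick, 22 mm high, standing near the panel's right edge. Origin: centre of its underside
- media_bottle: bystander: glass bottle with blue cap, 86 mm thick, 175 mm high, at the right. Origin: centre of its underside
- small_bottle: bystander: glass bottle with blue cap, 56 mm thick, 105 mm high, at the left. Origin: centre of its underside
- beaker: bystander: glass beaker, 68 mm thick, 90 mm high, at the left. Origin: centre of its underside
- marker: bystander: marker pen, 145 mm long, 17 mm thick, lying at the right along its x axis. Origin: under its middle
Not all that is in view belongs to the job. Leave any yellow look-alike of the red_column alone.

How it is judged:
By the outcome, as a careful person would: the job done as asked, in the order asked, and still so for the second after the job is handed in, with the robot touching nothing.
It also fails if it takes over 64 s, if anything falls off the work surface, if the arm or the gripper's body presses on something with over 40 N, if the wrist force passes 120 N, or if a joint passes its speed limit or range.

ROBOT

A 7-joint arm with a two-finger parallel gripper is mounted at the origin on the work surface. World frame = base frame: x ahead of the robot, y to its left, z up, the work surface at z = 0. Lengths are in m, angles in rad, forces in N, time in s.
With the tool pointing down it reaches from about 0.4 to 0.875 m from the base axis. Payload 6.5 kg.
Tool frame: the origin (TCP) lies midway between the tips of the shut fingers; the grasp point (between the pads) lies 19 mm behind it; z points along the fingers, y is the line along which they close (so a half turn about z gives the same grasp; the last joint's range is limited). The gripper opens to 88 mm and grips with 3 to 60 N. Pads are 18 mm wide; open, the fingers measure 123 mm over their backs; the gripper's body (75 mm by 187 mm) begins 45 mm behind the grasp point.
Start: joints at [1.203, 0.536, -0.004, 1.538, 0.003, 1.067, -0.071], TCP at [0.193, -0.621, 0.204] pointing down, gripper open.
Joint ranges: [-2.7, 2.7], [-0.37, 2.16], [-1.27, 1.26], [0.24, 2.4], [-1.31, 4.45], [0.19, 1.91], [-2.76, 2.76]. Speed limits (rad/s): [2.39, 2.39, 3.14, 3.14, 3.14, 3.14, 3.14].

INTERFACE

Orientations are given as a unit quaternion [w, x, y, z].
In Python, from rig import sensors, camera, camera_params, job gives the robot as it stands.
- The arm moves only by the tool arm_command, never from a script. Its argument "moves" is text: rows parted by semicolons, each of 7 numbers parted by spaces: the turn, a rotation vector about the tool's x, y, z in rad, then the shift along the tool's x, y, z in m, then the opening in per cent of the stroke, from 0 (shut) to 100 (fully open). A call has 1 to 8 rows; each row shifts and turns the commanded pose from where the row before left it, along the tool's axes as they then stand; what a row does not reach is not made up. A row lasts 1/10 s, in which the tool goes at most 50 mm and 8.59 degrees, less where a joint would pass 70% of its speed; a pose out of reach is approached as far as the arm can. A call is refused whole if a number of a shift passes 0.05 or a number of a turn 0.15, either way. A call with a gripper value outside its range is refused whole. The fingers move at their own pace and stop on an object; "squeeze" is the grip in N (left out, the last holds). Time passes only in rows, so rows that do not move let the fingers close. It gives the time, the measured TCP pose, the force, the opening and the grip force at its end, in the units of the state.
- sensors.get_obs(): the state, without advancing time (a new reading comes with each control period).
- camera(name): name is "side" or "top"; returns the picture (400x640x3 uint8, blue, green, red); there is no depth.
- camera_params(name): a dict with "fx", "fy", "cx", "cy" (pixels), "dist_coeffs" ([k1, k2, p1, p2, k3] as OpenCV has them; the pictures are not rectified), "cam_to_world" (4x4, takes a point from camera to world coordinates). Camera axes: x right, y down, z forward; pixel columns grow to the right and rows downward; lengths in m; the calibration is good to about 2 mm. A picture is of the moment at which its call begins. camera_params takes no time and is no camera call.
- job.close_job(): hands the job in; it is judged then, once.
The state is a dict: "clock": time; "joint_pos": joint angles; "qd": joint speeds; "joint_efforts": joint torques, N m; "ee_pos": TCP position; "tool_rot": TCP orientation; "force": force on the tool from outside, world axes, zero at the start; "wrist_torque": the same for the moment, N m; "opening": opening from 0.0 (shut) to 1.0 (fully open); "finger_force": force on a finger pad.
Only numpy, scipy, OpenCV 4.12 (cv2) and the standard library are available. Lean on these libraries where they do the work, as an engineer would, in place of code of your own. Each camera call takes 0.05 s, during which the arm holds its last target. There are 200 camera calls.

## Working session

There is one attempt and no reset: what is moved stays moved. The work goes in short steps, Python scripts to look and compute and a tool call to move; the robot and the scene stay as the last step left them, time stands still between calls to the robot, and variables do not carry over. Pictures are saved under pics/ and viewed, at most 10 in all, crops included, and the job is handed in when it is done.

Besides the shell and the picture viewer there is one more tool, called after ">>>" as a command line: name --argument value ..., lists and objects as JSON in quotes. arm_command: Moves the arm, as the interface text tells. Its arguments: {"type":"object","properties":{"moves":{"type":"string"},"squeeze":{"type":"number"}},"required":["moves"]}

```bash
mkdir -p pics; cat > h.py <<'E'
import numpy as np,cv2
from rig import sensors,camera,camera_params,job
def pix2w(name,pts,z):
    p=camera_params(name);K=np.array([[p['fx'],0,p['cx']],[0,p['fy'],p['cy']],[0,0,1]])
    u=cv2.undistortPoints(np.array(pts,float).reshape(-1,1,2),K,np.array(p['dist_coeffs'])).reshape(-1,2)
    T=np.array(p['cam_to_world']);d=np.c_[u,np.ones(len(u))]@T[:3,:3].T;o=T[:3,3]
    return o+d*((z-o[2])/d[:,2])[:,None]
def w2pix(name,P):
    p=camera_params(name);K=np.array([[p['fx'],0,p['cx']],[0,p['fy'],p['cy']],[0,0,1]])
    T=np.linalg.inv(np.array(p['cam_to_world']))
    return cv2.projectPoints(np.array(P,float).reshape(-1,3),cv2.Rodrigues(T[:3,:3])[0],T[:3,3],K,np.array(p['dist_coeffs']))[0].reshape(-1,2)
E
python3 - <<'E'
from h import *
for n in('top','side'):
    cv2.imwrite(f'pics/{n}0.png',camera(n));print(n,camera_params(n))
print(sensors.get_obs())
E
```

```text
top {'fx': 369.86951600275165, 'fy': 369.86951600275165, 'cx': 317.4656437012462, 'cy': 200.84242542464204, 'dist_coeffs': array([-0.04909385,  0.        ,  0.        ,  0.        ,  0.        ]), 'cam_to_world': array([[ 0.00899953, -0.98935895,  0.14521662,  0.28956921],
       [-0.99985699, -0.01098257, -0.01285989,  0.02558729],
       [ 0.0143179 , -0.14508012, -0.98931631,  1.1706059 ],
       [ 0.        ,  0.        ,  0.        ,  1.        ]])}
side {'fx': 464.86894091584776, 'fy': 464.86894091584776, 'cx': 318.8632030475599, 'cy': 205.938373811661, 'dist_coeffs': array([0.04321947, 0.        , 0.        , 0.        , 0.        ]), 'cam_to_world': array([[ 0.99834932, -0.04439001,  0.03644402,  0.42377098],
       [-0.05478577, -0.54558644,  0.83626189, -1.20754676],
       [-0.01723831, -0.8368781 , -0.54711779,  0.85934151],
       [ 0.        ,  0.        ,  0.        ,  1.        ]])}
{'clock': 0.1, 'joint_pos': array([ 1.20283333,  0.53708031, -0.00443681,  1.53873002,  0.00259759,
        1.06730652, -0.07120137]), 'qd': array([-6.74283661e-04, -1.71358056e-03, -1.05687836e-03, -1.91056120e-03,
        8.24580325e-05, -5.58447249e-04,  4.00836203e-04]), 'joint_efforts': array([ 1.75454745e-03, -5.72088432e+01,  9.93443839e-01, -2.52235025e+01,
       -5.61783719e-02,  1.33890819e-02,  5.74683145e-05]), 'ee_pos': array([ 0.1929926 , -0.62007275,  0.20355057]), 'tool_rot': array([-7.40201548e-04,  9.88633604e-01,  1.50343007e-01, -1.68877331e-04]), 'force': array([-0.31216522, -0.21265801, -1.03981818]), 'wrist_torque': array([0.03021925, 0.01551085, 0.01909176]), 'finger_force': 0.0, 'opening': 1.000987628146824}
```

View pics/top0.png

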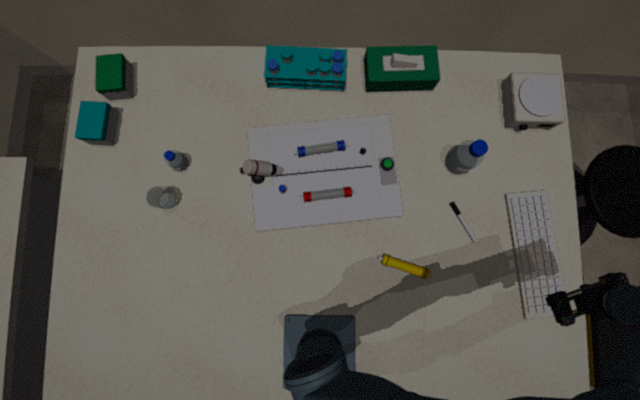

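View pics/side0.png

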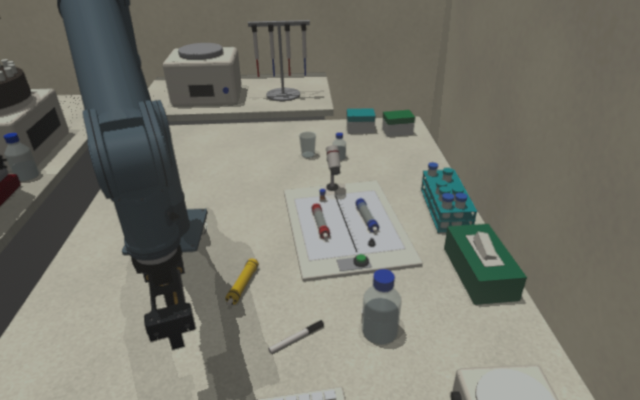

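Candidates: the red-ended column at top (328,194), the blue one at (321,148) and a yellow look-alike at (404,266). By the description it is the one at (328,194), on the robot's side of the line. The button is at (387,163), the vial at (283,188) and the plug at (362,151).

```bash
python3 - <<'E'
from h import *
a=cv2.imread('pics/top0.png')[110:235,240:410];b=cv2.imread('pics/side0.png')[140:280,275:425]
cv2.imwrite('pics/c1.png',cv2.resize(a,None,fx=4.7,fy=4.7,interpolation=cv2.INTER_CUBIC))
cv2.imwrite('pics/c2.png',cv2.resize(b,None,fx=4.2,fy=4.2,interpolation=cv2.INTER_CUBIC))
E
```

```text
(no output)
```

View pics/c1.png

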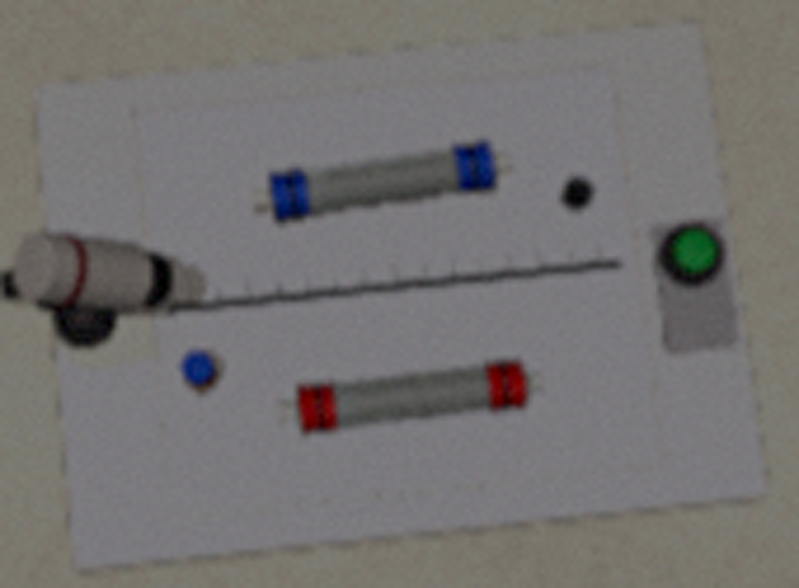

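View pics/c2.png

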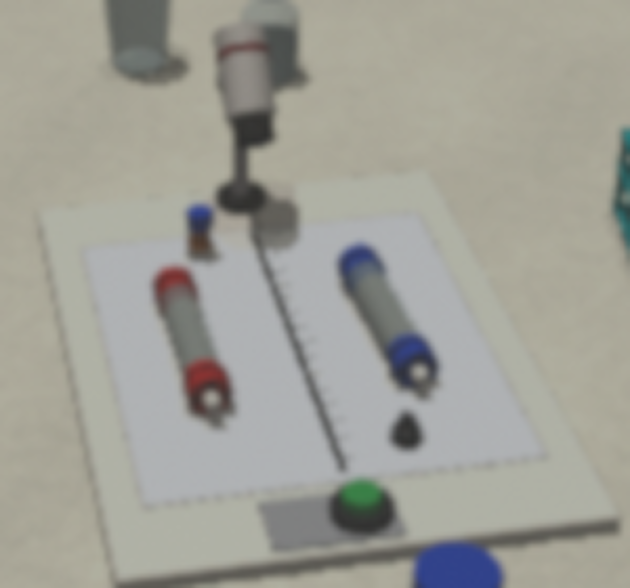

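```bash
python3 - <<'E'
from h import *
np.set_printoptions(precision=4,suppress=True)
f=lambda p,z:pix2w('top',np.array(p)/4.7+[240-.39,110-.39],z)
c=f([(40,88),(703,28),(765,495),(78,570)],.014);print('corners',c[:,:2],c.mean(0),[np.linalg.norm(c[i]-c[i-1]) for i in range(4)])
l=f([(620,265),(218,303),(170,309)],.014);print('line',l[:,:2])
r=f([(317,408),(506,385)],.031);b=f([(290,195),(476,167)],.031)
print('red',r[:,:2],r.mean(0),np.linalg.norm(r[0]-r[1]));print('blue',b[:,:2],b.mean(0))
print('button',f([(694,251)],.036),'plug',f([(577,193)],.036),'vial',f([(199,369)],.056))
g=lambda p,z:pix2w('side',np.array(p)/4.2+[275-.38,140-.38],z)
l2=g([(343,468),(262,255)],.014);r2=g([(175,284),(207,385)],.031);b2=g([(360,263),(412,358)],.031)
print('side line',l2[:,:2],'red',r2[:,:2],'blue',b2[:,:2],'btn',g([(362,493)],.036))
for n,L,R in(('t',l[[0,1]],r),('s',l2,r2)):
    a=L[1]-L[0];a[2]=0;a/=np.linalg.norm(a);x=np.array([a[1],-a[0],0])
    print(n,'yaw deg',np.degrees(np.arctan2(-a[0],a[1])),'red x off',(R-L[0])@x,'y from line right end',(R-L[0])@a)
E
```

```text
corners [[ 0.6955  0.2386]
 [ 0.7461 -0.2233]
 [ 0.4173 -0.2584]
 [ 0.3624  0.2009]] [ 0.5553 -0.0105  0.014 ] [np.float64(0.3352327647058665), np.float64(0.46466661175551216), np.float64(0.33061712450221714), np.float64(0.4625514971735691)]
line [[ 0.5746 -0.1623]
 [ 0.5446  0.1118]
 [ 0.5401  0.1443]]
red [[ 0.4704  0.0434]
 [ 0.4874 -0.0823]] [ 0.4789 -0.0195  0.031 ] 0.12677064186306372
blue [[ 0.6161  0.0636]
 [ 0.6374 -0.0624]] [0.6267 0.0006 0.031 ]
button [[ 0.5795 -0.2089  0.036 ]] plug [[ 0.6187 -0.1303  0.036 ]] vial [[0.4913 0.1201 0.056 ]]
side line [[ 0.5747 -0.1618]
 [ 0.5431  0.1142]] red [[ 0.4702  0.0515]
 [ 0.4864 -0.0817]] blue [[ 0.6161  0.0697]
 [ 0.6371 -0.0602]] btn [[ 0.5801 -0.2159  0.036 ]]
t yaw deg 6.241717464085558 red x off [-0.0812 -0.078 ] y from line right end [0.2158 0.0891]
s yaw deg 6.534109294151159 red x off [-0.0796 -0.0786] y from line right end [0.2238 0.0897]
```

>>> arm_command --moves "0 0 0.095 0 0 0 100;0 0 0.095 0 0 0 100;0 0 0 0.03 -0.04 0 100;0 0 0 0.03 -0.04 0 100;0 0 0 0.03 -0.04 0 100;0 0 0 0.03 -0.04 0 100;0 0 0 0.03 -0.04 0 100;0 0 0 0.03 -0.04 0 100"

```text
clock: 0.9
ee_pos: [0.3458, -0.36, 0.2042]
tool_rot: [-0.0, 0.998, 0.056, -0.0]
force: [1.2, -0.8, -0.0]
opening: 1.003
finger_force: 0.0
```

>>> arm_command --moves "0 0 0 0.017 -0.046 0 100;0 0 0 0.017 -0.046 0 100;0 0 0 0.017 -0.046 0 100;0 0 0 0.017 -0.046 0 100;0 0 0 0.017 -0.046 0 100;0 0 0 0.017 -0.046 0 100;0 0 0 0.01 -0.03 0 100;0 0 0 0 0 0 100"

```text
clock: 1.7
ee_pos: [0.4231, -0.0409, 0.2044]
tool_rot: [-0.001, 0.998, 0.06, 0.0]
force: [-0.1, 0.3, -0.2]
opening: 1.001
finger_force: 0.0
```

```bash
cat >> h.py <<'E'
A=np.radians(6.4);M=np.array([.5572,-.0085]);EX=np.array([np.cos(A),np.sin(A)]);EY=np.array([-np.sin(A),np.cos(A)])
def st(p): d=np.array(p)[...,:2]-M;return np.stack([d@EX,d@EY],-1)
def pose():
    o=sensors.get_obs();q=o['tool_rot'];print('station xy mm',st(o['ee_pos'])*1e3,'z',o['ee_pos'][2],'yaw',2*np.degrees(np.arctan2(q[2],q[1])),'q',q,'F',o['force'],'t',o['clock'])
E
python3 -c "
from h import *
pose()"
```

```text
station xy mm [-136.8872959   -17.22155749] z 0.2043902571856185 yaw 6.844718748869283 q [-7.34891819e-04  9.98216287e-01  5.96959077e-02  3.21087647e-04] F [-0.13446673  0.30050985 -0.22616665] t 1.7
```

>>> arm_command --moves "0 0 0.008 0.006 -0.016 0 100;0 0 0 0 0 0.04 100;0 0 0 0 0 0.045 100;0 0 0 0 0 0.04 100;0 0 0 0 0 0.03 100;0 0 0 0 0 0.02 100;0 0 0 0 0 0.005 100;0 0 0 0 0 0 100"

```text
clock: 2.5
ee_pos: [0.4261, -0.0295, 0.024]
tool_rot: [0.0, 0.999, 0.052, -0.001]
force: [0.2, -0.0, 0.0]
opening: 0.998
finger_force: 0.0
```

```bash
python3 - <<'E'
from h import *
pose()
a=cv2.resize(camera('top')[110:235,240:410],None,fx=4.7,fy=4.7,interpolation=cv2.INTER_CUBIC)[:, :400+0]
a=cv2.imwrite('pics/x.png',a)
s=camera('side');cv2.imwrite('pics/s1.png',cv2.resize(s[160:270,280:420],None,fx=5,fy=5,interpolation=cv2.INTER_CUBIC))
E
```

```text
station xy mm [-132.65859319   -6.247826  ] z 0.023970021557591897 yaw 5.911287353018416 q [ 1.36506083e-04  9.98669436e-01  5.15628214e-02 -7.83954274e-04] F [ 0.2188753  -0.03475256  0.02791274] t 2.5
```

View pics/s1.png

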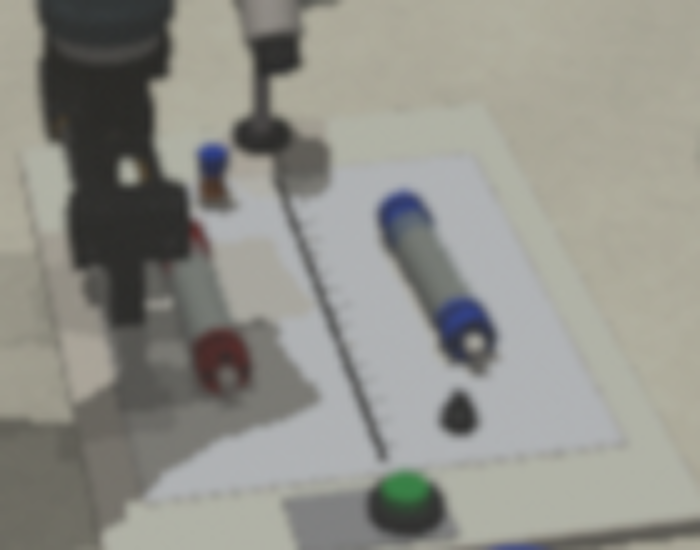

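>>> arm_command --moves "0 0 -0.008 0.008 -0.005 0 100;0 0 0 0.008 0 0 100;0 0 0 0.004 0 0 100;0 0 0 0.002 0 0 100;0 0 0 0.001 0 0 100;0 0 0 0.001 0 0 100;0 0 0 0.001 0 0 100;0 0 0 0.001 0 0 100"

```text
clock: 3.4
ee_pos: [0.4518, -0.0211, 0.0242]
tool_rot: [0.0, 0.998, 0.056, -0.0]
force: [-0.2, 0.2, -0.2]
opening: 0.997
finger_force: 0.0
```

```bash
cat >> h.py <<'E'
def red(name='top'):
    im=camera(name).astype(int);m=((im[...,2]-np.maximum(im[...,0],im[...,1]))>40).astype(np.uint8)
    m=cv2.bitwise_and(m,m);n,l,s,c=cv2.connectedComponentsWithStats(m)
    i=[k for k in range(1,n) if s[k,4]>8 and 240<c[k,0]<420 and 120<c[k,1]<250]
    for k in i: print(name,s[k,4],c[k],st(pix2w(name,[c[k]],.031)[0])*1e3)
E
python3 -c "
from h import *
pose();red();red('side')"
```

```text
station xy mm [-106.14974161   -0.76804084] z 0.02424935527905684 yaw 6.403422651015667 q [ 6.87980264e-06  9.98439084e-01  5.58513260e-02 -1.59230349e-04] F [-0.17208138  0.23800961 -0.24202519] t 3.4
```

```bash
python3 - <<'E'
s=open('h.py').read()
s=s.replace("im=camera(name).astype(int);m=((im[...,2]-np.maximum(im[...,0],im[...,1]))>40).astype(np.uint8)","im=(camera(name) if im is None else im).astype(int);mx=np.maximum(im[...,0],im[...,1]);m=((im[...,2]>1.7*mx)&(im[...,2]>25)&(im[...,1]<1.5*im[...,0]+8)).astype(np.uint8)").replace("def red(name='top')","def red(name='top',im=None)")
open('h.py','w').write(s)
E
python3 -c "
from h import *
for n in('top','side'): red(n,cv2.imread(f'pics/{n}0.png'))
print('now')
red();red('side')"
```

```text
top 66 [347.36363636 191.59090909] [-77.86283303 -65.79683728]
top 67 [307.28358209 196.29850746] [-80.14229901  60.47108746]
side 22 [315.54545455 205.90909091] [-80.87424787  77.61134647]
side 41 [323.07317073 228.70731707] [-78.65811525 -51.36199726]
now
top 12 [256.33333333 168.5       ] [ 24.29145469 211.55170509]
```

```bash
python3 - <<'E'
from h import *
im=camera('side');cv2.imwrite('pics/s2.png',im)
print([im[y,x].tolist() for y,x in((232,323),(230,325),(234,325),(228,323),(205,318))])
t=camera('top');print([t[y,x].tolist() for y,x in((192,347),(190,349),(189,347),(196,307),(194,307))])
E
```

```text
[[46, 48, 72], [43, 45, 67], [97, 102, 107], [43, 44, 67], [43, 45, 45]]
[[40, 32, 27], [45, 40, 31], [41, 38, 34], [30, 21, 19], [28, 25, 29]]
```

```bash
sed -i 's/1\.7\*mx/1.3*mx/; s/im\[...,1\]<1.5\*im\[...,0\]+8/im[...,1]<1.2*im[...,0]+4/' h.py
python3 -c "
from h import *
for n in('top','side'): red(n,cv2.imread(f'pics/{n}0.png'))
print('now');red('side')"
```

```text
top 30 [256.23333333 167.76666667] [ 26.68633081 211.68250492]
top 77 [347.20779221 191.4025974 ] [-77.21976917 -65.37884681]
top 76 [307.10526316 196.35526316] [-80.26489459  61.04196083]
side 40 [315.525 206.475] [-81.47733083  74.30342595]
side 69 [323.17391304 229.23188406] [-78.82596881 -54.07463735]
now
side 70 [323.41428571 230.62857143] [-79.35263648 -61.23877202]
```

>>> arm_command --moves "0 0 0 0.001 0 0 100;0 0 0 0.001 0 0 100;0 0 0 0.0015 0 0 100;0 0 0 0.002 0 0 100;0 0 0 0.002 0 0 100;0 0 0 0.002 0 0 100;0 0 0 0.002 0 0 100;0 0 0 0.002 0 0 100"

```text
clock: 4.55
ee_pos: [0.4655, -0.0195, 0.0243]
tool_rot: [0.0, 0.998, 0.056, -0.0]
force: [-0.1, 0.4, 0.1]
opening: 1.0
finger_force: 0.0
```

```bash
python3 -c "
from h import *
pose();red('side');red()"
```

```text
station xy mm [-92.32641378  -0.75070951] z 0.024310844137411282 yaw 6.407782946270658 q [ 6.88789769e-06  9.98436970e-01  5.58893180e-02 -8.04706567e-06] F [-0.11825249  0.37988669  0.11023872] t 4.55
side 70 [323.32857143 230.84285714] [-79.79533313 -62.26283607]
top 30 [256.3        167.56666667] [ 27.30992775 211.42330368]
```

```bash
python3 - <<'E'
from h import *
s=camera('side');cv2.imwrite('pics/s3.png',cv2.resize(s[180:255,290:370],None,fx=8,fy=8,interpolation=cv2.INTER_CUBIC))
print(w2pix('side',[[*(M+EX*x+EY*y),z] for x,y,z in((-.0923,-.0525,.024),(-.0923,.0525,.024),(-.079,-.063,.031))]))
E
```

```text
[[318.73421845 231.29628836]
 [313.33454454 212.29353373]
 [323.63153277 230.95584219]]
```

View pics/s3.png

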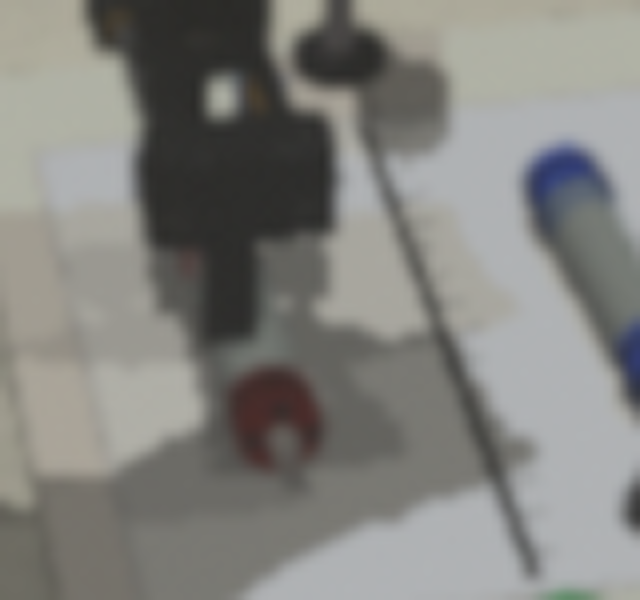

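The finger's lower end shows at (318.7,222), about 9 px above where a tip at z = 24 mm would be. The column has not moved, so the open fingertips must ride higher than the TCP. I'll back off and go lower.

```bash
python3 - <<'E'
from h import *
for z in(.024,.034,.044,.054,.06): print(z,w2pix('side',[[*(M+EX*-.0923+EY*y),z] for y in(-.044,-.0525,-.061)]).round(1).tolist())
E
```

```text
0.024 [[318.3, 229.7], [318.7, 231.3], [319.2, 232.9]]
0.034 [[318.2, 227.0], [318.7, 228.6], [319.1, 230.3]]
0.044 [[318.2, 224.3], [318.6, 225.9], [319.1, 227.6]]
0.054 [[318.1, 221.6], [318.6, 223.2], [319.0, 224.8]]
0.06 [[318.1, 220.0], [318.5, 221.6], [319.0, 223.2]]
```

>>> arm_command --moves "0 0 0 -0.005 0 0 100;0 0 0 -0.01 0 0 100;0 0 0 -0.01 0 0 100;0 0 0 -0.008 0 0 100;0 0 0 0 0 0.005 100;0 0 0 0 0 0.005 100;0 0 0 0 0 0.003 100;0 0 0 0 0 0 100"

```text
clock: 5.5
ee_pos: [0.4326, -0.0231, 0.0108]
tool_rot: [-0.0, 0.998, 0.056, -0.0]
force: [0.8, 0.4, -0.6]
opening: 1.0
finger_force: 0.0
```

```bash
python3 - <<'E'
from h import *
pose()
s=camera('side');cv2.imwrite('pics/s4.png',cv2.resize(s[180:255,270:370],None,fx=8,fy=8,interpolation=cv2.INTER_CUBIC));red('side',s)
E
```

```text
station xy mm [-125.49207691   -0.61819417] z 0.010751408819297002 yaw 6.419542133474137 q [-6.71652757e-05  9.98431176e-01  5.59917725e-02 -3.22369658e-04] F [ 0.78997754  0.43436826 -0.55648954] t 5.5
side 72 [323.31944444 230.58333333] [-79.59312206 -60.95817662]
```

View pics/s4.png

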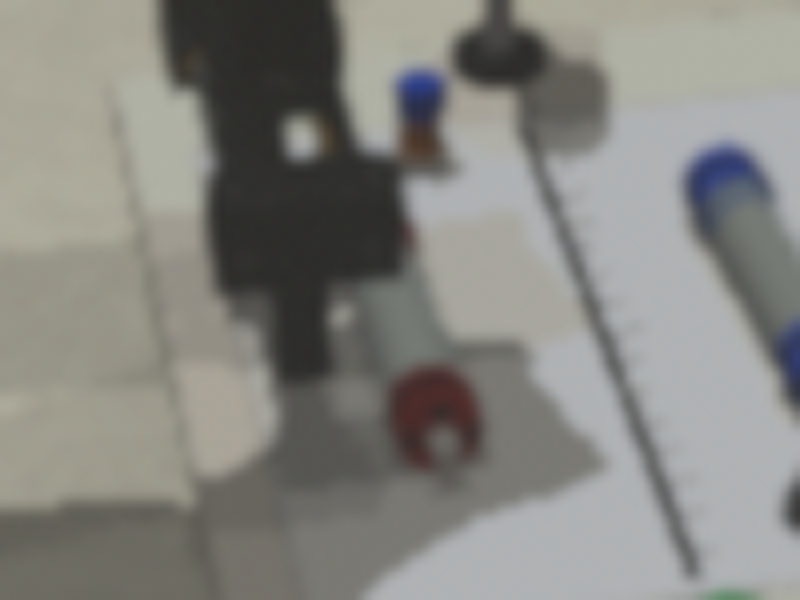

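>>> arm_command --moves "0 0 0 0 0 0.003 100;0 0 0 0 0 0.003 100;0 0 0 0 0 0.003 100;0 0 0 0 0 0.003 100;0 0 0 0 0 0 100"

```text
clock: 6.05
ee_pos: [0.4323, -0.0232, -0.0011]
tool_rot: [-0.0, 0.998, 0.056, -0.0]
force: [0.3, 0.1, 0.6]
opening: 0.998
finger_force: 0.0
```

```bash
python3 - <<'E'
from h import *
pose()
t=camera('top');s=camera('side')
a=cv2.resize(s[180:255,270:370],None,fx=4,fy=4,interpolation=cv2.INTER_CUBIC)
b=cv2.resize(t[160:235,280:380],None,fx=4,fy=4,interpolation=cv2.INTER_CUBIC)
cv2.imwrite('pics/s5.png',np.hstack([a,cv2.convertScaleAbs(b,alpha=1.8)]));red('side',s);red('top',t)
E
```

```text
station xy mm [-125.80714975   -0.68430091] z -0.0011026760753053214 yaw 6.41213915767355 q [-2.69523794e-05  9.98434778e-01  5.59272699e-02 -3.66580276e-04] F [0.33792723 0.08603968 0.6105945 ] t 6.05
side 73 [323.31506849 230.49315068] [-79.52634312 -60.50364656]
top 30 [256.4 167.7] [ 26.84833654 211.14268665]
top 37 [307.16216216 194.08108108] [-73.12955896  60.15771114]
```

View pics/s5.png

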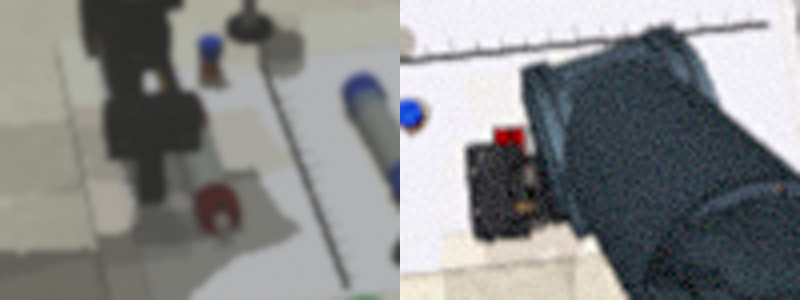

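>>> arm_command --moves "0 0 0 0 0 0.003 100;0 0 0 0 0 0.003 100;0 0 0 0 0 0.002 100;0 0 0 0.005 0 0 100;0 0 0 0.004 0 0 100;0 0 0 0.003 0 0 100;0 0 0 0.002 0 0 100;0 0 0 0 0 0 100"

```text
clock: 6.95
ee_pos: [0.447, -0.0216, -0.0086]
tool_rot: [-0.0, 0.998, 0.056, 0.0]
force: [-0.8, -0.0, 0.7]
opening: 1.002
finger_force: 0.0
```

>>> arm_command --moves "0 0 0 0.001 0 0 100;0 0 0 0.001 0 0 100;0 0 0 0.001 0 0 100;0 0 0 0.001 0 0 100;0 0 0 0.002 0 0 100;0 0 0 0.002 0 0 100;0 0 0 0.002 0 0 100;0 0 0 0.002 0 0 100"

```text
clock: 7.75
ee_pos: [0.4586, -0.0203, -0.0087]
tool_rot: [-0.0, 0.998, 0.056, 0.0]
force: [-0.7, 0.3, -0.7]
opening: 1.0
finger_force: 0.1
```

```bash
python3 - <<'E'
from h import *
pose();red('side');red('top')
E
```

```text
station xy mm [-99.25827031  -0.73358596] z -0.008681380602660237 yaw 6.4059698341976725 q [-1.16509242e-05  9.98437854e-01  5.58735203e-02  3.41530935e-05] F [-0.68041944  0.301591   -0.69931626] t 7.75
side 74 [326.22972973 230.47297297] [-70.88686026 -62.06037733]
top 32 [256.28125 167.78125] [ 26.62411274 211.53573516]
```

>>> arm_command --moves "0 0 0 0.003 0 0 100;0 0 0 0.003 0 0 100;0 0 0 0.003 0 0 100;0 0 0 0.003 0 0 100;0 0 0 0.003 0 0 100;0 0 0 0.003 0 0 100;0 0 0 0.003 0 0 100;0 0 0 0.003 0 0 100"

```text
clock: 8.65
ee_pos: [0.4825, -0.0176, -0.0087]
tool_rot: [-0.0, 0.998, 0.056, -0.0]
force: [-0.7, -0.1, 0.4]
opening: 1.001
finger_force: 0.1
```

>>> arm_command --moves "0 0 0 0.003 0 0 100;0 0 0 0.003 0 0 100;0 0 0 0.003 0 0 100;0 0 0 0.003 0 0 100;0 0 0 0.0025 0 0 100;0 0 0 0.002 0 0 100;0 0 0 0.0015 0 0 100;0 0 0 0.001 0 0 100"

```text
clock: 9.45
ee_pos: [0.5013, -0.0155, -0.0087]
tool_rot: [0.0, 0.998, 0.056, 0.0]
force: [-1.5, 0.4, 0.6]
opening: 0.996
finger_force: 0.1
```

```bash
python3 - <<'E'
from h import *
pose();red('side');red('top')
E
```

```text
station xy mm [-56.34660054  -0.74616323] z -0.008689185522530452 yaw 6.4062236332918445 q [6.08433981e-06 9.98437730e-01 5.58757316e-02 3.95732578e-05] F [-1.45903226  0.41503247  0.60965412] t 9.45
side 69 [340.02898551 228.79710145] [-28.37258194 -61.50628444]
top 33 [256.15151515 168.21212121] [ 25.2766482  212.05045159]
```

>>> arm_command --moves "0 0 0 0.002 0 0 100;0 0 0 0.003 0 0 100;0 0 0 0.003 0 0 100;0 0 0 0.003 0 0 100;0 0 0 0.003 0 0 100;0 0 0 0.002 0 0 100;0 0 0 0.002 0 0 100;0 0 0 0.0015 0 0 100"

```text
clock: 10.35
ee_pos: [0.5207, -0.0133, -0.0087]
tool_rot: [-0.0, 0.998, 0.056, -0.0]
force: [-0.1, 0.2, -0.2]
opening: 1.006
finger_force: 0.1
```

>>> arm_command --moves "0 0 0 0.001 0 0 100;0 0 0 0.001 0 0 100;0 0 0 0.0005 0 0 100;0 0 0 0.0005 0 0 100;0 0 0 0 0 0 100"

```text
clock: 10.85
ee_pos: [0.5236, -0.013, -0.0087]
tool_rot: [-0.0, 0.998, 0.056, 0.0]
force: [0.1, -0.0, -0.2]
opening: 1.0
finger_force: 0.0
```

```bash
python3 - <<'E'
from h import *
pose();red('side');red('top');red('side')
t=camera('top');s=camera('side')
a=cv2.resize(s[180:255,290:390],None,fx=8,fy=8,interpolation=cv2.INTER_CUBIC)
cv2.imwrite('pics/s6.png',a)
E
```

```text
station xy mm [-33.92059691  -0.71918825] z -0.00869257010743743 yaw 6.406986607842529 q [-1.52563143e-05  9.98437358e-01  5.58823794e-02  4.32097101e-05] F [ 0.0518448  -0.04256295 -0.20039558] t 10.85
side 64 [347.046875 227.53125 ] [ -6.15465119 -59.13080417]
top 31 [256.19354839 168.        ] [ 25.94688179 211.86561015]
side 63 [346.96825397 227.65079365] [ -6.5218863  -59.68999669]
```

View pics/s6.png

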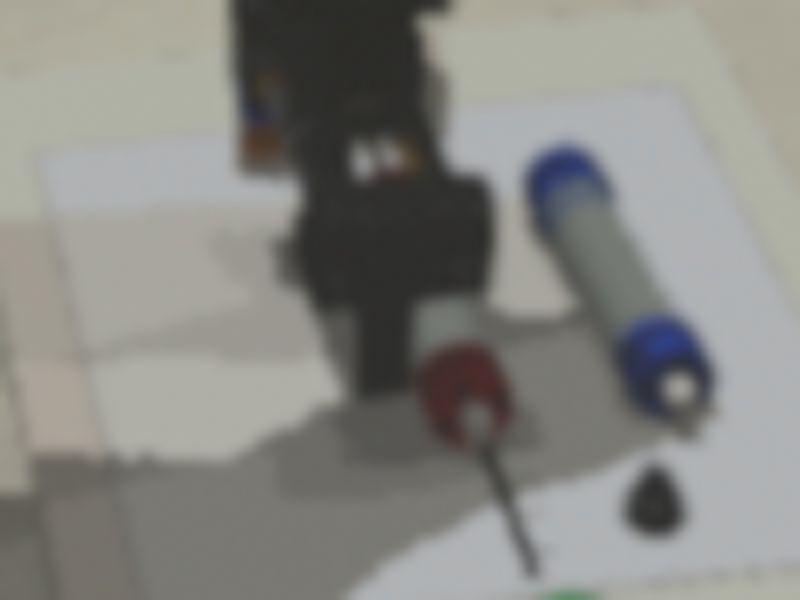

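>>> arm_command --moves "0 0 0 0.0005 0 0 100;0 0 0 0.001 0 0 100;0 0 0 0.001 0 0 100;0 0 0 0.001 0 0 100;0 0 0 0.0005 0 0 100;0 0 0 0.0005 0 0 100;0 0 0 0 0 0 100;0 0 0 -0.002 0 0 100"

```text
clock: 11.9
ee_pos: [0.5262, -0.0127, -0.0087]
tool_rot: [-0.0, 0.998, 0.056, 0.0]
force: [0.2, -0.5, 0.2]
opening: 1.0
finger_force: 0.0
```

>>> arm_command --moves "0 0 0 -0.02 0 0 100;0 0 0 -0.045 0 0 100;0 0 0 -0.045 0 0 100;0 0 0 0 0.035 -0.03 100;0 0 0 0 0.04 -0.03 100;0 0 0 0 0.04 -0.03 100;0 0 0 0 0.04 -0.03 100;0 0 0 0 0.04 -0.03 100"

```text
clock: 12.7
ee_pos: [0.4379, -0.2205, 0.1428]
tool_rot: [0.0, 0.998, 0.056, 0.0]
force: [1.8, 0.5, -0.7]
opening: 0.997
finger_force: 0.0
```

```bash
cat >> h.py <<'E'
def linefit(name,im):
    # dark line: sample across at station y positions, sub-pixel centroid of darkness
    g=cv2.cvtColor(im,cv2.COLOR_BGR2GRAY).astype(np.float32);out=[]
    for y in list(np.arange(-.148,-.096,.004))+list(np.arange(.094,.125,.004)):
        xs=np.arange(-.009,.0091,.0005)
        p=w2pix(name,[[*(M+EX*x+EY*y),.014] for x in xs]).astype(np.float32)
        v=cv2.remap(g,p[:,0].reshape(1,-1),p[:,1].reshape(1,-1),cv2.INTER_LINEAR)[0]
        b=np.minimum(v[:6].mean(),v[-6:].mean());w=np.clip(b-v-0.15*(b-v.min()),0,None)
        if b-v.min()>12: out.append((y*1e3,(w*xs).sum()/w.sum()*1e3))
    o=np.array(out);print(name,'line x fit (slope*100mm, x at mid)',np.polyfit(o[:,0]/100,o[:,1],1) if len(o)>3 else o,len(o),o[[0,-1]])
E
python3 - <<'E'
from h import *
pose()
for n in('top','side'):
    i=cv2.imread(f'pics/{n}0.png');linefit(n,i);i=camera(n);red(n,i);linefit(n,i);cv2.imwrite(f'pics/{n}7.png',i)
E
```

```text
station xy mm [-142.16236294 -197.34643225] z 0.1428413869243027 yaw 6.392227197997741 q [1.05029250e-05 9.98444536e-01 5.57537794e-02 1.57128811e-04] F [ 1.81360346  0.48140443 -0.68385329] t 12.7
top line x fit (slope*100mm, x at mid) [-0.5004911   0.83101881] 21 [[-148.            1.30063825]
 [ 122.            0.2929303 ]]
top 32 [256.0625  168.09375] [ 25.68634174 212.30030722]
top 78 [344.14102564 167.37179487] [  0.34151759 -64.54743293]
top 77 [304.23376623 172.11688312] [-2.42984363 62.43572588]
top line x fit (slope*100mm, x at mid) [-0.49320179  0.81059443] 21 [[-148.            1.20142304]
 [ 122.            0.20939453]]
side line x fit (slope*100mm, x at mid) [-0.44211942 -0.26974453] 21 [[-148.            0.46706703]
 [ 122.           -0.76252433]]
side 41 [339.17073171 203.56097561] [-2.56885205 76.64433323]
side 71 [348.12676056 226.67605634] [ -1.97646231 -55.4155051 ]
side line x fit (slope*100mm, x at mid) [0.13796256 0.2995536 ] 14 [[-1.48000000e+02  7.62745296e-02]
 [ 1.22000000e+02  5.14945493e-01]]
```

```bash
cat >> h.py <<'E'
def fine(n,im):
    im=im.astype(float);w=np.clip(im[...,2]-1.15*np.maximum(im[...,0],im[...,1]),0,None)
    L={'top':(-.49,.82),'side':(-.44,-.27)}[n];r=[]
    for y in(-.063,.063):
        u,v=w2pix(n,[[*(M+EY*y-EX*.001),.031]])[0];k=8;a,b=int(round(u)),int(round(v))
        W=w[b-k:b+k+1,a-k:a+k+1];Y,X=np.mgrid[b-k:b+k+1,a-k:a+k+1]
        q=st(pix2w(n,[[(W*X).sum()/W.sum(),(W*Y).sum()/W.sum()]],.031)[0])*1e3
        r.append(q[0]-(L[1]+L[0]*q[1]/100));r.append(q[1])
    return np.array(r)
E
python3 - <<'E'
from h import *
np.set_printoptions(precision=2,suppress=True)
for n in('top','side'):
    R=np.array([fine(n,camera(n)) for _ in range(3)]);print(n,'[right dx,y,left dx,y]',R.mean(0),R.std(0))
t=cv2.imread('pics/top7.png')[150:190,280:380];s=cv2.imread('pics/side7.png')[185:260,320:380]
cv2.imwrite('pics/v7.png',np.hstack([cv2.resize(cv2.convertScaleAbs(s,alpha=1.2),(300,375),interpolation=cv2.INTER_CUBIC),cv2.copyMakeBorder(cv2.resize(cv2.convertScaleAbs(t,alpha=1.8),(500,200),interpolation=cv2.INTER_CUBIC),0,175,0,0,cv2.BORDER_CONSTANT)]))
E
```

```text
top [right dx,y,left dx,y] [ -0.94 -64.42  -2.71  62.57] [0.02 0.03 0.03 0.04]
side [right dx,y,left dx,y] [ -1.18 -52.94  -2.19  78.09] [0.02 0.01 0.02 0.02]
```

View pics/v7.png

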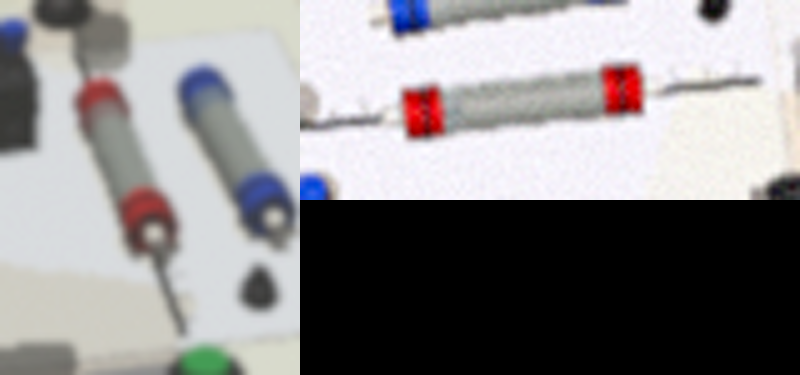

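The column lies along the line, about 1.8 mm short of it, with its left end lagging by about 1.5 mm. One more gentle nudge should close that.

>>> arm_command --moves "0 0 0 0 -0.04 0.03 100;0 0 0 0 -0.04 0.03 100;0 0 0 0 -0.04 0.03 100;0 0 0 0 -0.04 0.03 100;0 0 0.015 0 -0.035 0.03 100;0 0 0 0.04 0 0 100;0 0 0 0.04 0 0 100;0 0 0 0.02 0 0 100"

```text
clock: 13.9
ee_pos: [0.5188, -0.0126, -0.0092]
tool_rot: [-0.001, 0.999, 0.05, 0.001]
force: [0.4, -0.2, 0.2]
opening: 0.996
finger_force: 0.0
```

>>> arm_command --moves "0 0 0 0.003 0 0 100;0 0 0 0 0 0 100;0 0 0 0 0 0 100"

```text
clock: 14.2
ee_pos: [0.517, -0.0149, -0.0092]
tool_rot: [0.0, 0.999, 0.049, -0.001]
force: [-0.2, -0.5, 1.3]
opening: 1.0
finger_force: 0.0
```

```bash
python3 -c "
from h import *
pose();red('side')"
```

```text
station xy mm [-40.66602773  -1.8928741 ] z -0.009236297129459954 yaw 5.586395661298381 q [ 4.62061442e-05  9.98811026e-01  4.87311468e-02 -1.34460782e-03] F [-0.23495448 -0.459315    1.27705927] t 14.2
side 68 [348.58823529 227.54411765] [ -1.58395917 -60.07746977]
```

>>> arm_command --moves "0 0 0 0.005 0 0 100;0 0 0 0.002 0 0 100;0 0 0 0.001 0 0 100;0 0 0 0.001 0 0 100;0 0 0 0.0005 0 0 100;0 0 0 0.0005 0 0 100;0 0 0 0.0005 0 0 100;0 0 0 0.0005 0 0 100"

```text
clock: 15.05
ee_pos: [0.5301, -0.014, -0.0087]
tool_rot: [0.0, 0.999, 0.048, -0.0]
force: [0.6, 0.4, 0.7]
opening: 1.0
finger_force: 0.1
```

>>> arm_command --moves "0 0 0 0.0005 0 0 100;0 0 0 0.0005 0 0 100;0 0 0 0.0005 0 0 100;0 0 0 0.0005 0 0 100;0 0 0 0 0 0 100"

```text
clock: 15.55
ee_pos: [0.5322, -0.0138, -0.0087]
tool_rot: [-0.0, 0.999, 0.048, 0.0]
force: [-0.3, 0.6, -0.4]
opening: 1.002
finger_force: 0.0
```

```bash
python3 -c "
from h import *
pose();red('side');print(fine('side',camera('side')))"
```

```text
station xy mm [-25.39863338  -2.46312253] z -0.008687728169689136 yaw 5.546620819063237 q [-4.51335355e-06  9.98828782e-01  4.83844993e-02  6.09472522e-05] F [-0.30571935  0.5923312  -0.35625145] t 15.55
side 70 [350.18571429 227.51428571] [  3.20101485 -60.84021953]
[  3.77631551 -60.73001761  10.28181983  89.76660374]
```

>>> arm_command --moves "0 0 0 -0.003 0 0 100;0 0 0 -0.03 0 0 100;0 0 0 -0.045 0 0 100;0 0 0 -0.04 0.03 -0.03 100;0 0 0 0 0.04 -0.03 100;0 0 0 0 0.04 -0.03 100;0 0 0 0 0.04 -0.03 100;0 0 0 0 0.04 -0.03 100"

```text
clock: 16.45
ee_pos: [0.4377, -0.2111, 0.1385]
tool_rot: [-0.0, 0.999, 0.048, 0.0]
force: [0.9, -0.1, -1.0]
opening: 0.998
finger_force: 0.0
```

```bash
python3 - <<'E'
from h import *
np.set_printoptions(precision=2,suppress=True)
pose()
for n in('top','side'):
    R=np.array([fine(n,camera(n)) for _ in range(2)]);print(n,'[right dx,y,left dx,y]',R.mean(0),R.std(0))
E
```

```text
station xy mm [-141.33 -187.98] z 0.13851947806890902 yaw 5.5402391157773305 q [-0.    1.    0.05  0.  ] F [ 0.91 -0.07 -1.04] t 16.45
top [right dx,y,left dx,y] [  3.39 -64.58   2.07  62.66] [0.04 0.02 0.02 0.  ]
side [right dx,y,left dx,y] [  3.89 -52.44   2.21  77.49] [0.   0.01 0.02 0.03]
```

Now 2.8 mm past the line. The gap to the blue column leaves just enough room for the fingers, so I'll nudge it back from the far side, checking my pose first.

>>> arm_command --moves "0 0 -0.02 0.029 -0.031 0 100;0 0 0 0.029 -0.031 0 100;0 0 0 0.029 -0.031 0 100;0 0 0 0.029 -0.031 0 100;0 0 0 0.029 -0.031 0 100;0 0 0 0.029 -0.031 0 100;0 0 0 0 0 0 100;0 0 0 0 0 0 100"

```text
clock: 17.45
ee_pos: [0.5887, -0.0022, 0.1355]
tool_rot: [-0.0, 0.998, 0.061, -0.001]
force: [0.3, -0.4, -0.4]
opening: 1.001
finger_force: 0.0
```

```bash
python3 - <<'E'
from h import *
np.set_printoptions(precision=2,suppress=True)
pose()
im=cv2.imread('pics/top7.png').astype(int);m=((im[...,0]>1.4*im[...,2])&(im[...,0]>40)&(im[...,1]<.75*im[...,0])).astype(np.uint8)
n,l,s,c=cv2.connectedComponentsWithStats(m)
for k in range(1,n):
    if s[k,4]>30:
        q=st(pix2w('top',[c[k]],.031)[0])*1e3
        if abs(q[1])<130 and abs(q[0])<130: print(s[k,4],c[k],q,'x rel line',q[0]-.82+.0049*q[1])
E
```

```text
station xy mm [31.97  2.71] z 0.13553036921925435 yaw 6.960745755503107 q [-0.    1.    0.06 -0.  ] F [ 0.31 -0.45 -0.38] t 17.45
72 [340.51 145.03] [ 74.15 -61.33] x rel line 73.0313822073503
72 [301.47 151.  ] [66.79 64.51] x rel line 66.28790006112638
```

>>> arm_command --moves "0 0 0.006 0.001 0.0035 0 100;0 0 0 0 0 0.03 100;0 0 0 0 0 0.03 100;0 0 0 0 0 0.03 100;0 0 0 0 0 0.01 100;0 0 0 0 0 0 100;0 0 0 0 0 0 100;0 0 0 0 0 0 100"

```text
clock: 18.25
ee_pos: [0.5927, -0.0086, 0.0386]
tool_rot: [0.0, 0.998, 0.055, 0.001]
force: [0.6, -0.1, -0.1]
opening: 1.001
finger_force: 0.0
```

```bash
python3 -c "
from h import *
pose()"
```

```text
station xy mm [35.291216   -4.02307539] z 0.038635471441964414 yaw 6.324774635574445 q [8.76391561e-05 9.98476351e-01 5.51660049e-02 1.29617822e-03] F [ 0.64034326 -0.13420385 -0.1248171 ] t 18.25
```

>>> arm_command --moves "0 0 -0.005 -0.0023 -0.003 0 100;0 0 0 0 0 0.005 100;0 0 0 0 0 0 100;0 0 0 0 0 0 100;0 0 0 0 0 0 100"

```text
clock: 18.75
ee_pos: [0.5889, -0.0056, 0.032]
tool_rot: [0.0, 0.998, 0.058, -0.0]
force: [0.3, -0.2, 0.3]
opening: 0.998
finger_force: 0.0
```

```bash
python3 -c "
from h import *
pose()"
```

```text
station xy mm [31.85704176 -0.70461878] z 0.032031189643170505 yaw 6.635746037356352 q [ 5.37568097e-06  9.98323811e-01  5.78754499e-02 -1.14230532e-05] F [ 0.32785444 -0.1722556   0.32598265] t 18.75
```

>>> arm_command --moves "0 0 0 0.0011 0 0 100;0 0 0 0 0 0.005 100;0 0 0 0 0 0.005 100;0 0 0 0 0 0.005 100;0 0 0 0 0 0.004 100;0 0 0 0 0 0 100"

```text
clock: 19.35
ee_pos: [0.5893, -0.0056, 0.0122]
tool_rot: [-0.0, 0.998, 0.058, -0.001]
force: [0.8, -0.1, 0.1]
opening: 0.998
finger_force: 0.0
```

```bash
python3 -c "
from h import *
pose()"
```

```text
station xy mm [32.26686471 -0.65157353] z 0.012177314075453069 yaw 6.637358907699947 q [-1.01525721e-05  9.98322730e-01  5.78894858e-02 -7.30873235e-04] F [ 0.75361727 -0.13447258  0.10020634] t 19.35
```

>>> arm_command --moves "0 0 0 0 0 0.005 100;0 0 0 0 0 0.005 100;0 0 0 0 0 0.005 100;0 0 0 0 0 0.005 100;0 0 0 0 0 0.001 100;0 0 0 0 0 0 100;0 0 0 0 0 0 100"

```text
clock: 20.05
ee_pos: [0.5901, -0.0055, -0.0079]
tool_rot: [-0.0, 0.998, 0.058, 0.0]
force: [0.8, 0.5, -0.2]
opening: 1.0
finger_force: 0.0
```

```bash
python3 -c "
from h import *
pose();np.set_printoptions(precision=2,suppress=True);red('side');print(fine('side',camera('side')))"
```

```text
station xy mm [33.07402966 -0.69810629] z -0.007872609053463972 yaw 6.635506613146207 q [-6.09256712e-06  9.98323925e-01  5.78733637e-02  1.16868686e-04] F [ 0.77359463  0.54242324 -0.24891509] t 20.05
side 37 [339.92 203.51] [-0.11 76.45]
side 75 [350.43 227.16] [  4.32 -59.19]
[  3.89 -58.86   0.67  76.76]
```

>>> arm_command --moves "0 0 0 -0.001 0 0 100;0 0 0 -0.001 0 0 100;0 0 0 -0.0005 0 0 100;0 0 0 -0.0005 0 0 100;0 0 0 -0.0005 0 0 100;0 0 0 -0.0005 0 0 100;0 0 0 0 0 0 100"

```text
clock: 20.85
ee_pos: [0.5859, -0.006, -0.008]
tool_rot: [0.0, 0.998, 0.058, -0.0]
force: [0.5, 0.1, 0.3]
opening: 1.0
finger_force: 0.0
```

```bash
python3 -c "
from h import *
np.set_printoptions(precision=2,suppress=True);pose();print(fine('side',camera('side')))"
```

```text
station xy mm [28.81 -0.7 ] z -0.007991666246025576 yaw 6.638591213369149 q [ 0.    1.    0.06 -0.  ] F [0.53 0.09 0.33] t 20.85
[  0.15 -59.57  -2.58  77.  ]
```

>>> arm_command --moves "0 0 0 0.001 0 0 100;0 0 0 0.002 0 0 100;0 0 0 0.001 0 0 100;0 0 0 0 0 -0.01 100;0 0 0 0 0 -0.02 100;0 0 0 0 0 -0.04 100;0 0 0 0 0 -0.04 100;0 0 0 0 0 -0.04 100"

```text
clock: 21.7
ee_pos: [0.5898, -0.0054, 0.1443]
tool_rot: [-0.0, 0.998, 0.058, 0.0]
force: [0.9, -1.1, -0.1]
opening: 1.0
finger_force: 0.0
```

>>> arm_command --moves "0 0 0 -0.04 0.03 -0.01 0;0 0 0 -0.04 0.03 0 0;0 0 0 -0.04 0.03 0 0;0 0 0 -0.04 0.03 0 0;0 0 0 0 0.04 0 0;0 0 0 0 0.04 0 0;0 0 0 0 0 0 0"

```text
clock: 22.4
ee_pos: [0.4545, -0.2282, 0.1528]
tool_rot: [0.002, 0.999, 0.054, 0.001]
force: [-0.1, -0.6, 0.8]
opening: 0.385
finger_force: 0.0
```

```bash
python3 - <<'E'
from h import *
np.set_printoptions(precision=3,suppress=True)
pose()
for n in('top','side'):
    i=camera(n);print(n,'[right dx,y,left dx,y]',fine(n,i))
    i=i.astype(int);m=((i[...,1]>1.4*i[...,0])&(i[...,1]>1.4*i[...,2])&(i[...,1]>40)).astype(np.uint8)
    k,l,s,c=cv2.connectedComponentsWithStats(m)
    for j in range(1,k):
        if s[j,4]>15:
            q=pix2w(n,[c[j]],.035)[0]
            if abs(q[1]+.21)<.05 and abs(q[0]-.58)<.08: print(n,'button',s[j],c[j],q)
E
```

```text
station xy mm [-126.549 -206.882] z 0.1527500878916753 yaw 6.1781357068719105 q [0.002 0.999 0.054 0.001] F [-0.135 -0.586  0.845] t 22.4
top [right dx,y,left dx,y] [  0.163 -64.377  -1.329  62.554]
top button [383 158  10  10  73] [387.479 162.753] [ 0.581 -0.21   0.035]
side [right dx,y,left dx,y] [  0.337 -52.939  -1.093  77.653]
side button [356 255  10   7  53] [360.585 257.755] [ 0.579 -0.218  0.035]
```

The column is within about 0.5 mm of the line, tilted about 0.65°. Next is the button at (0.580, -0.212).

>>> arm_command --moves "0 0 0 0.04 0 0 0;0 0 0 0.04 0 0 0;0 0 0 0.035 -0.002 0 0;0 0 0 0.011 0 0.03 0;0 0 0 0 0 0.03 0;0 0 0 0 0 0.03 0;0 0 0 0 0 0 0;0 0 0 0 0 0 0"

```text
clock: 23.3
ee_pos: [0.58, -0.2039, 0.0625]
tool_rot: [-0.0, 0.998, 0.059, -0.0]
force: [0.1, 0.0, 1.6]
opening: 0.002
finger_force: 0.0
```

```bash
python3 -c "
from h import *
pose();o=sensors.get_obs();print(o['ee_pos'],o['opening'],o['force'])"
```

```text
station xy mm [   0.85505108 -196.75385201] z 0.062455403120978636 yaw 6.735494581165362 q [-4.41501286e-04  9.98272945e-01  5.87444326e-02 -1.53888660e-04] F [0.09119392 0.02230205 1.60193358] t 23.3
[ 0.57998166 -0.20393235  0.0624554 ] 0.0023282859298053072 [0.09119392 0.02230205 1.60193358]
```

>>> arm_command --moves "0 0 0 -0.001 0.008 0 0;0 0 0 0 0 0.012 0;0 0 0 0 0 0.008 0;0 0 0 0 0 0.004 0;0 0 0 0 0 0.002 0;0 0 0 0 0 0.002 0;0 0 0 0 0 0.002 0;0 0 0 0 0 0 0"

```text
clock: 24.1
ee_pos: [0.5797, -0.2134, 0.0317]
tool_rot: [-0.0, 0.998, 0.058, -0.0]
force: [0.3, -0.1, 0.9]
opening: 0.004
finger_force: 0.0
```

>>> arm_command --moves "0 0 0 0 0 0.001 0;0 0 0 0 0 0.001 0;0 0 0 0 0 0 0"

```text
clock: 24.4
ee_pos: [0.5797, -0.2135, 0.0298]
tool_rot: [-0.0, 0.998, 0.058, -0.0]
force: [0.3, 0.0, -0.1]
opening: 0.006
finger_force: 0.0
```

>>> arm_command --moves "0 0 0 0 0 0.001 0;0 0 0 0 0 0.001 0;0 0 0 0 0 0 0"

```text
clock: 24.7
ee_pos: [0.5796, -0.2135, 0.0277]
tool_rot: [-0.0, 0.998, 0.058, -0.0]
force: [-0.6, 0.4, 0.3]
opening: 0.005
finger_force: 0.0
```

>>> arm_command --moves "0 0 0 0 0 0.001 0;0 0 0 0 0 0.001 0;0 0 0 0 0 0.001 0;0 0 0 0 0 0 0"

```text
clock: 25.1
ee_pos: [0.5796, -0.2135, 0.0246]
tool_rot: [-0.0, 0.998, 0.058, -0.0]
force: [-0.2, -0.1, 0.4]
opening: 0.004
finger_force: 0.0
```

```bash
python3 - <<'E'
from h import *
o=sensors.get_obs();print(o['force'],o['ee_pos'])
i=camera('side').astype(int)
print(w2pix('side',[[.58,-.213,.036],[.5796,-.2135,.0277],[.5796,-.2135,.05]]))
for r in range(238,268,2):
    print(r,' '.join('G' if i[r,c,1]>1.3*max(i[r,c,0],i[r,c,2]) else ('#' if i[r,c].max()<70 else ('+' if i[r,c].max()<110 else '.')) for c in range(340,382)))
E
```

```text
[-0.19512965 -0.06172634  0.3722535 ] [ 0.5795869  -0.21349026  0.0246272 ]
[[360.65402566 256.33218426]
 [360.44065815 258.78048291]
 [360.69224502 252.49352438]]
238 . . . . . . . . . . . + + + + + # # # # # # # # # # # # # # # # # # # # # # # # # #
240 . . . . . . . . . . . . + . . . + # # # # # # # # # # # # # # # # # # # # # # # # #
242 . . . . . . . . . . . . . + . . + # # # # # # # # # # # # # # # # # # # # # # # # #
244 . . . . . . . . . . . . . + + + + # # # # # # # # # # # # # # # # # # # # # # # # #
246 . . . . . . . . . . . . . . + + # # # # # # # # # # # # # # # # # # # # # # # # # #
248 . . . . . . . . . . + + + + + # # # # # # # # # # # # # # # # # # # # # # # # # # #
250 . . . . . . . . . . . . + + + + # # # # # # # # # # # # # # # # # + + + . . . . . .
252 . . . . . . . . . . . . . . + + + # # # # + + + . . . . . . . + . . . . . . . . . .
254 . . . . . . . . . . . . . . . + + + + + + + + . . . . . . . . + + . . . . . . . . .
256 . . . . . . . . . . . . . . . + # G G G G G G G + + + . . + + + + + . . . . . . . .
258 . . . . . . . . . . . . . + + # # G G G G G G G G G # # + + + + + + + + + + + . . .
260 . . . . . . . . . . . . . + # # # G G G G G G G G # # # # + + + + + + + + + + + + +
262 . . . . . . . . . . . . . + # # # # # # # # # # # # # # # + + + + + + + + + + + + +
264 . . . . . . . . . . . . . + + # # # # # # # # # # # # # # + + + + + + + + + + + + +
266 + + + + + + + + + + + + + + + + # # # # # # # # # # # # + + + + + . . . . + + + + .
```

The picture data show the tip about 25–30 mm above the reported TCP, the same offset as seen while rolling. I'll keep going down, watching the force.

>>> arm_command --moves "0 0 0 0 0 0.003 0;0 0 0 0 0 0.003 0;0 0 0 0 0 0.002 0;0 0 0 0 0 0.002 0;0 0 0 0 0 0.002 0;0 0 0 0 0 0 0"

```text
clock: 25.75
ee_pos: [0.5795, -0.2134, 0.0125]
tool_rot: [-0.0, 0.998, 0.058, -0.0]
force: [-0.7, 0.1, -1.1]
opening: 0.004
finger_force: 0.0
```

>>> arm_command --moves "0 0 0 0 0 0.002 0;0 0 0 0 0 0.002 0;0 0 0 0 0 0.001 0;0 0 0 0 0 0 0"

```text
clock: 26.15
ee_pos: [0.5796, -0.2135, 0.0076]
tool_rot: [-0.0, 0.998, 0.058, -0.0]
force: [0.3, -0.2, -0.3]
opening: 0.004
finger_force: 0.0
```

>>> arm_command --moves "0 0 0 0 0 0.001 0;0 0 0 0 0 0.001 0;0 0 0 0 0 0.001 0;0 0 0 0 0 0 0"

```text
clock: 26.55
ee_pos: [0.5797, -0.2135, 0.0047]
tool_rot: [-0.0, 0.998, 0.058, -0.0]
force: [-0.7, 1.0, 0.3]
opening: -0.001
finger_force: 0.0
```

```bash
cat > g.py <<'E'
from h import *
o=sensors.get_obs();print(o['force'],o['ee_pos'])
i=camera('side').astype(int)
for r in range(244,266):
    print(r,''.join('G' if i[r,c,1]>1.3*max(i[r,c,0],i[r,c,2]) else ('#' if i[r,c].max()<55 else ('+' if i[r,c].max()<100 else '.')) for c in range(340,382)))
E
python3 g.py
```

```text
[-0.73455193  0.95880398  0.27294456] [ 0.57965362 -0.21347237  0.00467791]
244 .............++###+++++++++#+#++##+++#+++#
245 .............+++##+++++++++####+###+######
246 .............++########+++################
247 ............+++###########################
248 ..........++++++##########################
249 ..........++++++##########################
250 ............++++##########################
251 ..............+++#########################
252 ...............++#########################
253 ...............++########################+
254 ...............++########################+
255 ...............++##################+++++++
256 ...............+##############+++++++.....
257 ..............++############++++++++......
258 .............++#####++++++##++++++++......
259 .............++##+GGGGGGGG##+++++++++++...
260 .............+###+GGGGGGG+##++++++++++++..
261 .............+###+GGGGGGG###++++++++++++..
262 .............++####+++++####++++++++++++..
263 .............++#############++++++++++++..
264 .............++#############++++++++++++..
265 .............+++###########++++++....++...
```

>>> arm_command --moves "0 0 0 0 0 0.001 0;0 0 0 0 0 0.001 0;0 0 0 0 0 0.001 0;0 0 0 0 0 0 0"

```text
clock: 27.0
ee_pos: [0.5797, -0.2136, 0.0018]
tool_rot: [0.0, 0.998, 0.058, -0.0]
force: [-0.2, -0.1, 1.9]
opening: 0.002
finger_force: 0.7
```

>>> arm_command --moves "0 0 0 0 0 0.001 0;0 0 0 0 0 0.001 0;0 0 0 0 0 0.001 0;0 0 0 0 0 0 0"

```text
clock: 27.4
ee_pos: [0.5798, -0.2135, -0.0012]
tool_rot: [0.0, 0.998, 0.058, 0.0]
force: [-0.4, -0.3, 3.9]
opening: 0.007
finger_force: 1.6
```

>>> arm_command --moves "0 0 0 0 0 0.001 0;0 0 0 0 0 0.001 0;0 0 0 0 0 0 0"

```text
clock: 27.7
ee_pos: [0.5798, -0.2135, -0.0032]
tool_rot: [0.0, 0.998, 0.058, 0.0]
force: [-1.2, 0.2, 3.8]
opening: 0.007
finger_force: 2.2
```

>>> arm_command --moves "0 0 0 0 0 0.001 0;0 0 0 0 0 0 0;0 0 0 0 0 0 0"

```text
clock: 28.0
ee_pos: [0.5798, -0.2135, -0.0039]
tool_rot: [0.0, 0.998, 0.058, 0.0]
force: [-1.3, 0.8, 6.8]
opening: 0.008
finger_force: 3.3
```

>>> arm_command --moves "0 0 0 0 0 0.001 0;0 0 0 0 0 0.001 0;0 0 0 0 0 0 0;0 0 0 0 0 0 0"

```text
clock: 28.4
ee_pos: [0.5799, -0.2136, -0.0042]
tool_rot: [0.0, 0.998, 0.058, -0.0]
force: [-6.7, 1.7, 22.4]
opening: 0.004
finger_force: 11.2
```

The end stop is firm: 22 N with no further travel, so the button is fully down. Drawing back.

>>> arm_command --moves "0 0 0 0 0 -0.003 0;0 0 0 0 0 -0.005 0;0 0 0 0 0 -0.02 0;0 0 0 0 0 -0.04 0;0 0 0 0 0 -0.045 0;0 0 0 0 0 -0.045 0;0 0 0 -0.04 0 0 0;0 0 0 -0.04 0 0 0"

```text
clock: 29.2
ee_pos: [0.5009, -0.2228, 0.1531]
tool_rot: [0.001, 0.998, 0.058, 0.002]
force: [-0.5, -0.4, -0.9]
opening: 0.001
finger_force: 0.0
```

>>> arm_command --moves "0 0 0 -0.04 0.02 0 0;0 0 0 -0.02 0.02 0 0;0 0 0 0 0 0 0;0 0 0 0 0 0 0;0 0 0 0 0 0 0"

```text
clock: 29.7
ee_pos: [0.4464, -0.2683, 0.1518]
tool_rot: [-0.0, 0.998, 0.059, 0.0]
force: [0.4, 1.8, 0.4]
opening: 0.003
finger_force: 0.0
```

```bash
python3 - <<'E'
from h import *
np.set_printoptions(precision=2,suppress=True)
pose()
I={n:camera(n) for n in('top','side')}
for n in I: print(n,fine(n,I[n]))
# blue and plug/vial unchanged vs start
for n in I:
    a=cv2.imread(f'pics/{n}0.png').astype(int);d=np.abs(I[n].astype(int)-a).max(2)
    for nm,P in dict(blueR=(.6374,-.0624,.031),blueL=(.6161,.0636,.031),plug=(.6187,-.1303,.03),vial=(.4913,.1201,.05),btn=(.58,-.211,.036)).items():
        u,v=w2pix(n,[P])[0].round().astype(int);print(n,nm,d[v-5:v+6,u-5:u+6].mean().round(1),end='; ')
    print()
E
```

```text
station xy mm [-139.11 -245.83] z 0.15176513460513985 yaw 6.735331975171414 q [-0.    1.    0.06  0.  ] F [0.36 1.8  0.44] t 29.7
top [  0.19 -64.44  -1.28  62.57]
side [  0.31 -52.93  -0.93  77.61]
top blueR 11.5; top blueL 11.8; top plug 12.7; top vial 13.0; top btn 8.6; 
side blueR 3.6; side blueL 4.2; side plug 5.2; side vial 61.8; side btn 5.3;
```

```bash
python3 -c "
from rig import job
print(job.close_job())"
```

```text
the job is handed in; nothing more can be done
None
```

The red column lies along the line, about 0.5 mm off centre and tilted about 0.65°. I overshot by about 2.8 mm and nudged it back from the far side. I then pressed the green button down to its end stop (22 N), drew the arm back and handed the job in at about 30 s; the blue column and plug look unmoved, as does the vial from above (the arm hid it from the side).

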